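# Touch off the bottle nest plate at its three pins

### The job

Before filling starts, touch off the bottle nest plate that has three sprung steel pins: press each pin down a few millimetres with the fingertips, gently and for a moment, and let it spring back up. Begin with the pin at the corner between the other two, then the one along the plate's long edge from it, and last the one along the short edge. Do not shift this plate or the similar one with four screws.

Things in the scene. Friction and masses are not known exactly. Their poses are not given: they have to be found in the camera images.
- pin_plate: loose aluminium plate 120 x 84 x 12 mm, 1.5 kg, flat, shallow pocket in the middle, three sprung steel pins near three corners, fourth corner bare. Origin: centre of underside; x along the long side, y along the short, z up. At any yaw on the machine's stand, right of the filling head (head and hoses 260 mm high: come from above), or on the table to the right, the screw plate in the other place
- pin_corner (a joint): first pin, at the corner between the other two, of the pin plate (round steel cap 22 mm across on a thin stem with a collar; axis at x = -44, y = +26 mm in the plate's frame; cap top 34 mm above the plate's underside when up). Value = how far it is pushed down, 0 = up, 0.008 m = bottomed; about 1 N starts it, 5 N bottoms it; it springs back up when released
- pin_long (a joint): second pin, 88 mm along the long edge from the first, of the pin plate (round steel cap 22 mm across on a thin stem with a collar; axis at x = +44, y = +26 mm in the plate's frame; cap top 34 mm above the plate's underside when up). Value = how far it is pushed down, 0 = up, 0.008 m = bottomed; about 1 N starts it, 5 N bottoms it; it springs back up when released
- pin_short (a joint): third pin, 52 mm along the short edge from the first, of the pin plate (round steel cap 22 mm across on a thin stem with a collar; axis at x = -44, y = -26 mm in the plate's frame; cap top 34 mm above the plate's underside when up). Value = how far it is pushed down, 0 = up, 0.008 m = bottomed; about 1 N starts it, 5 N bottoms it; it springs back up when released
- screw_plate: bystander: the same aluminium plate and pocket, but with a fixed low dark screw head (7 mm high) at each of its four corners, no pins. Origin: centre of its underside; axes as on the pin plate

How it is judged:
By the outcome, as a careful person would: the job done as asked, in the order asked, and still so for the second after the job is handed in, with the robot touching nothing.
It also fails if it takes over 51 s, if anything falls off the work surface, if the arm or the gripper's body presses on something with over 40 N, if the wrist force passes 120 N, or if a joint passes its speed limit or range.

### The arm

A 7-joint arm with a two-finger parallel gripper is mounted at the origin on a cart in front of the work surface, level with it; the furniture and walls round the work are solid. World frame = base frame: x ahead of the robot, y to its left, z up, the work surface at z = 0. Lengths are in m, angles in rad, forces in N, time in s.
With the tool pointing down it reaches from about 0.35 to 0.9 m from the base axis. Payload 8.1 kg.
Tool frame: the origin (TCP) lies at the centre of the arm's flange, where the gripper is bolted on; the fingertips stand 178 mm ahead of it and the grasp point (between the pads) lies 159 mm ahead of it; x points along the fingers, z is the direction in which the jaws open and shut, and the axes are right-handed (so a half turn about x gives the same grasp; the last joint's range is limited). The gripper opens to 92 mm and grips with 3 to 60 N. Pads are 19 mm wide; open, the fingers measure 130 mm over their backs; the gripper's body (75 mm by 190 mm) begins 47 mm behind the grasp point.
Start: joints at [1.095, 0.434, 0.025, 1.573, -0.012, 1.134, -0.075], TCP at [0.228, -0.582, 0.405] pointing down, gripper open.
Joint ranges: [-2.62, 2.62], [-0.44, 2.09], [-1.27, 1.32], [0.08, 2.57], [-1.32, 4.46], [0.12, 2], [-2.74, 2.74]. Speed limits (rad/s): [2.22, 2.22, 3.01, 3.01, 3.14, 3.14, 3.14].

### API

Orientations are given as a rotation vector (axis times angle).
In Python, from cell import arm, get_image, search_frame, pinpoint gives the robot as it stands.
- The arm moves only by the tool arm_command, never from a script. Its argument "motion" is a list of rows, each a list of 7 numbers: the finger opening in mm, from 0 to 91.8, then the shift along the tool's x, y, z in mm, then the turn, a rotation vector about the tool's x, y, z in degrees. In form: [[fingers, x, y, z, ax, ay, az], ...]. A call has 1 to 5 rows; each row shifts and turns the commanded pose from where the row before left it, along the tool's axes as they then stand; what a row does not reach is not made up. A row lasts 1/8 s, in which the tool goes at most 62.5 mm and 10.7 degrees, less where a joint would pass 70% of its speed; a pose out of reach is approached as far as the arm can. A call with a gripper value outside its range is refused whole. The fingers move at their own pace and stop on an object; "newtons" is the grip in N (left out, the last holds). Time passes only in rows, so rows that do not move let the fingers close. It gives the time, the measured TCP pose, the force and the opening at its end, in the units of the state.
- arm.observe(): the state, without advancing time (a new reading comes with each control period).
- get_image(name): name is "side" or "top"; returns a dict with "frame" (420x560x3 uint8, red, green, blue), "range_z" (420x560 float32, m along the optical axis (not along the pixel's ray), 0 where there is no reading), "K" (3x3 intrinsics, pixels), "origin" and "rotation" of the camera in the world. Camera axes: x right, y down, z forward; pixel columns grow to the right and rows downward; lengths in m; the calibration is good to about 2 mm. A picture is of the moment at which its call begins.
- arm.sign_off(): hands the job in, once; it reports no verdict.
Trained networks look in the newest picture that a camera, given by its name, has taken for a name from the list of things; names that differ only in an ending like _2 or _b are one class to them, and where a whole thing is asked for, a point or a joint stands for the part that bears it (a point fixed in the world has none). Each returns a list of dicts, best first, with "p" (0 to 1); they miss things now and then, are a little off and sometimes report something else, mostly with a low value. They report only what shows in the picture. A call takes as long as a camera call.
- search_frame(camera, target): "point" ([x, y, z] in m, in world coordinates, good to about 4 mm: the middle of the surface that is visible of it).
- pinpoint(camera, target): "point" ([x, y, z] in m, in world coordinates, good to about 4 mm: a listed point, or the origin of a listed thing).
The state is a dict: "clock": time; "joints": joint angles; "dq": joint speeds; "joint_efforts": joint torques, N m; "position": TCP position; "ee_rot": TCP orientation; "force": force on the tool from outside, world axes, zero at the start; "ft_torque": the same for the moment, N m; "width": opening from 0.0 (shut) to 1.0 (fully open).
Only numpy, scipy, OpenCV 4.12 (cv2) and the standard library are available. Lean on these libraries where they do the work, as an engineer would, in place of code of your own. Each camera call takes 0.05 s, during which the arm holds its last target. There are 200 camera calls.

## Working session

There is one attempt and no reset: what is moved stays moved. The work goes in short steps, Python scripts to look and compute and a tool call to move; the robot and the scene stay as the last step left them, time stands still between calls to the robot, and variables do not carry over. Pictures are saved under pics/ and viewed, about 8 in all and at most 12, crops included, and the job is handed in when it is done.

Besides the shell and the picture viewer there is one more tool, called after "Request:" as name([rows], argument=value, ...), one row to a line, values as JSON. arm_command: Moves the arm, as the interface text tells. Its arguments: {"type":"object","properties":{"motion":{"type":"array"},"newtons":{"type":"number"}},"required":["motion"]}

```bash
mkdir -p pics
python3 - <<'E'
from cell import arm,get_image,search_frame,pinpoint
import cv2
s=arm.observe();print({k:s[k] for k in('clock','position','ee_rot','force','width')})
for c in('top','side'):
    d=get_image(c);cv2.imwrite(f'pics/{c}0.png',d['frame'][:,:,::-1]);print(c,d['origin'])
    for t in('pin_plate','pin_corner','pin_long','pin_short','screw_plate'):
        print(t,[(r['p'],r['point']) for r in pinpoint(c,t)[:3]])
E
```

```text
{'clock': 0.0, 'position': array([ 0.22753457, -0.58186616,  0.40393392]), 'ee_rot': array([ 0.93124799,  1.36423644, -0.92993929]), 'force': array([ 0.35464684, -0.57101138, -0.80050377]), 'width': 1.000289244906328}
top [ 0.35766932 -0.25266865  0.94927791]
pin_plate [(0.79, [0.4893, -0.425, 0.0])]Traceback (most recent call last):
  File "<stdin>", line 7, in <module>
ValueError: it knows: pin_plate, screw_plate
```

Run:
```python
from cell import arm,get_image,search_frame,pinpoint
import cv2
for c in('top','side'):
    d=get_image(c);cv2.imwrite(f'pics/{c}0.png',d['frame'][:,:,::-1]);print(c,d['origin'],d['rotation'],d['K'])
    for t in('pin_plate','screw_plate'):
        print(t,[(r['p'],r['point']) for r in pinpoint(c,t)[:3]],[(r['p'],r['point']) for r in search_frame(c,t)[:3]])
```

```text
top [ 0.35766932 -0.25266865  0.94927791] [-2.1892363   2.13339989 -0.19922835] [[496.79401531   0.         274.55076669]
 [  0.         496.79401531 208.48793405]
 [  0.           0.           1.        ]]
pin_plate [(0.65, [0.4919, -0.4261, -0.0027])] [(0.77, [0.4892, -0.4248, 0.0113])]
screw_plate [(0.81, [0.4319, -0.1079, -0.0015]), (0.39, [0.4916, -0.4271, -0.0009])] [(0.69, [0.4338, -0.1145, 0.0109])]
side [0.11183713 0.28691263 0.66346537] [-0.80760535  2.55198634 -1.10314556] [[475.50295196   0.         281.68177478]
 [  0.         475.50295196 200.7541283 ]
 [  0.           0.           1.        ]]
pin_plate [(0.68, [0.4906, -0.4292, 0.0003]), (0.67, [0.4334, -0.1083, -0.0037])] [(0.67, [0.488, -0.4206, 0.0158])]
screw_plate [(0.85, [0.4286, -0.1088, -0.0065])] [(0.73, [0.4868, -0.4214, 0.0147]), (0.66, [0.4405, -0.0982, 0.0079])]
```

View pics/top0.png

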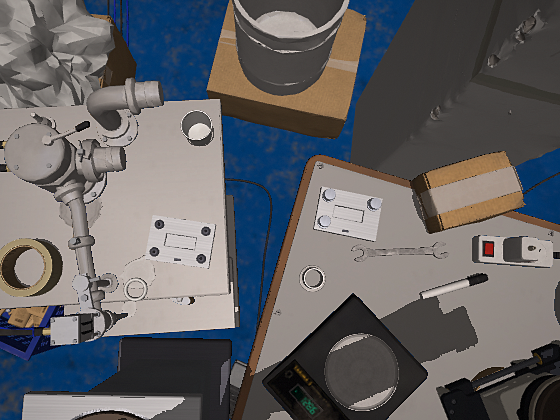

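View pics/side0.png

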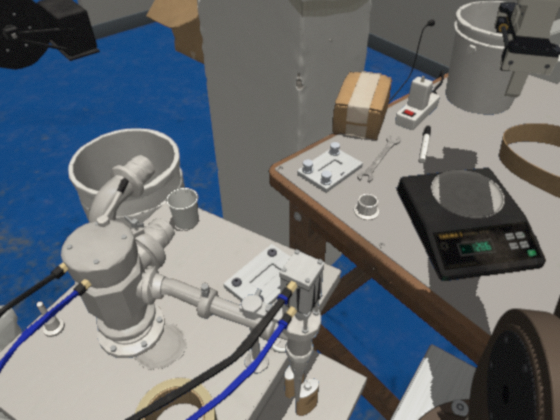

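The pin plate is on the right-hand table. Its pins show in the top picture at about (326,193) for the corner, (376,204) for the long edge and (325,222) for the short edge. The fourth corner, (373,236), is bare. The screw plate is on the stand at about (182,242).

```bash
cat > h.py <<'E'
from cell import arm,get_image
import numpy as np,cv2
from scipy.spatial.transform import Rotation as R
def world(d):
    K=d['K'];z=d['range_z'];v,u=np.indices(z.shape)
    p=np.stack([(u-K[0,2])/K[0,0]*z,(v-K[1,2])/K[1,1]*z,z],-1)
    r=np.asarray(d['rotation']);r=R.from_rotvec(r) if r.ndim==1 else R.from_matrix(r)
    w=p@r.as_matrix().T+d['origin'];w[z==0]=np.nan;return w
def plate(c):
    d=get_image(c);w=world(d);near=np.hypot(w[...,0]-.4905,w[...,1]+.427)<.085
    t=near&(w[...,2]>.027)&(w[...,2]<.045)
    n,l,st,ce=cv2.connectedComponentsWithStats(t.astype(np.uint8))
    out=[(st[i,4],ce[i].round(1),np.median(w[l==i],0).round(4),((w[l==i].min(0)+w[l==i].max(0))/2).round(4)) for i in range(1,n) if st[i,4]>15]
    return d,w,near,out
E
python3 - <<'E'
from h import *
for c in('top','side'):
    d,w,near,out=plate(c)
    for o in out:print(c,*o)
    m=near&(w[...,2]>.007)&(w[...,2]<.018)
    x=w[m][:,:2].astype(np.float32);print('plate',cv2.minAreaRect(x),np.median(w[m][:,2]),'table',np.nanmedian(w[near&(w[...,2]<.006)][:,2]))
    u=(300,170,95,85) if c=='top' else (285,130,90,70)
    cr=d['frame'][u[1]:u[1]+u[3],u[0]:u[0]+u[2],::-1];cv2.imwrite(f'pics/{c}c.png',cv2.resize(cr,None,fx=4,fy=4))
s=arm.observe();print(R.from_rotvec(s['ee_rot']).as_matrix().round(3))
E
python3 -c "
import cv2,numpy as np
a=cv2.imread('pics/topc.png');b=cv2.imread('pics/sidec.png');h=340
b=cv2.copyMakeBorder(b,0,h-b.shape[0],0,0,0);cv2.imwrite('pics/both.png',np.hstack([a,b]))"
```

```text
top 106 [329.4 193.9] [ 0.5248 -0.3869  0.0338] [ 0.5247 -0.3874  0.0325]
top 102 [375.1 203.3] [ 0.5095 -0.4736  0.034 ] [ 0.5097 -0.4736  0.0335]
top 111 [324.4 220.6] [ 0.4735 -0.3779  0.0335] [ 0.4743 -0.3786  0.0338]
plate ((0.4746846556663513, -0.423572838306427), (0.12122579663991928, 0.11988502740859985), 79.72900390625) 0.01187253917057629 table -0.00015455091874239102
side 66 [334.5 145.4] [ 0.5096 -0.4714  0.0348] [ 0.5099 -0.4742  0.0334]
side 75 [307.5 163.1] [ 0.5252 -0.3843  0.0348] [ 0.5266 -0.3873  0.0332]
side 78 [325.8 174.2] [ 0.4738 -0.3756  0.0348] [ 0.4746 -0.3772  0.033 ]
plate ((0.4749191403388977, -0.42274904251098633), (0.12398344278335571, 0.12346640229225159), 80.01286315917969) 0.013334574987937331 table -0.12266907141207878
[[ 0.     0.931  0.364]
 [-0.     0.364 -0.931]
 [-1.     0.     0.   ]]
```

View pics/both.png

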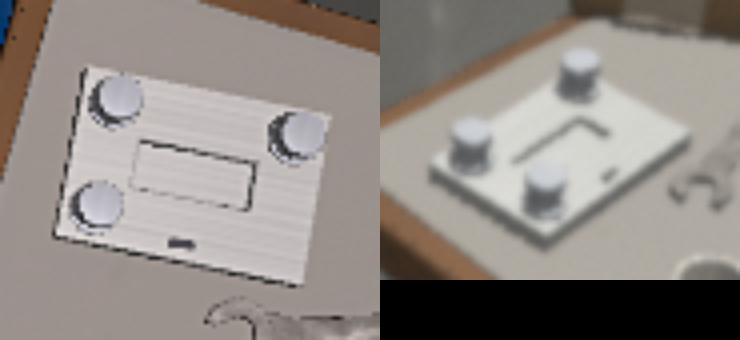

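Run:
```python
from h import *
w=[world(get_image(c)) for c in('top','side')]
def mx(p,hy,hz):
    o=[]
    for v in w:
        q=v[...,:2]-p;a=q@[.931,.364];b=q@[.364,-.931]
        m=(abs(a)<hy)&(abs(b)<hz)&(v[...,2]<.37);o.append(round(float(np.max(v[...,2][m],initial=-1)),3))
    return o
A=np.array([.2275,-.5819]);P=dict(c=[.525,-.387],l=[.5097,-.4737],s=[.474,-.378])
for k,p in P.items():print(k,'body',mx(np.array(p),.055,.11),'wider',mx(np.array(p),.1,.13))
for f in np.linspace(0.2,1,6):print('path',f,mx(A+f*(np.array(P['c'])-A),.055,.11))
```

```text
c body [0.038, 0.039] wider [0.038, 0.039]
l body [0.09, 0.091] wider [0.091, 0.092]
s body [0.038, 0.039] wider [0.038, 0.039]
path 0.2 [0.37, 0.37]
path 0.36 [0.076, 0.078]
path 0.52 [0.062, 0.062]
path 0.6799999999999999 [0.033, 0.034]
path 0.8400000000000001 [0.038, 0.039]
path 1.0 [0.038, 0.039]
```

Request:
arm_command([
  [0,0,0,0,-10,0,0],
  [0,0,0,0,-10,0,0],
  [0,0,0,0,-10,0,0],
  [0,0,0,0,-10,0,0],
  [0,0,0,0,-10,0,0],
], newtons=10)

```text
clock: 1.42
position: [0.2276, -0.5821, 0.4048]
ee_rot: [0.251, 1.556, -0.251]
force: [0.2, -0.6, 0.6]
width: 0.505
```

Request:
arm_command([
  [0,0,0,0,-10,0,0],
  [0,0,30,33,0,0,0],
  [0,0,30,33,0,0,0],
  [0,0,30,33,0,0,0],
  [0,0,30,33,0,0,0],
])

```text
clock: 2.05
position: [0.3772, -0.4825, 0.4049]
ee_rot: [0.119, 1.567, -0.119]
force: [-0.5, 0.2, 0.0]
width: 0.012
```

Request:
arm_command([
  [0,0,30,33,0,0,0],
  [0,0,30,33,0,0,0],
  [0,0,30,33,0,0,0],
  [0,0,27,33,0,0,0],
  [0,0,0,0,0,0,0],
])

```text
clock: 2.68
position: [0.5275, -0.384, 0.4046]
ee_rot: [0.115, 1.566, -0.112]
force: [-1.2, 0.0, 0.3]
width: 0.004
```

```bash
cat > n.py <<'E'
from h import *
import sys
P=dict(c=[.525,-.387],l=[.5097,-.4737],s=[.474,-.378])
s=arm.observe();M=R.from_rotvec(s['ee_rot']);p=s['position']
tip=p+M.as_matrix()[:,0]*.178
d=np.array([*P[sys.argv[1]],.034])-tip
print(s['clock'],'tip',tip.round(4),'F',s['force'].round(2),'w',s['width'],'to go tool mm',(M.inv().apply(d)*1000).round(1),'axis',M.as_matrix().round(3).tolist())
E
python3 n.py c
```

```text
2.675 tip [ 0.5278 -0.3836  0.2266] F [-1.25  0.    0.31] w 0.004198159316388472 to go tool mm [192.6  -4.2  -2.5] axis [[0.002, 0.144, 0.99], [0.002, 0.99, -0.144], [-1.0, 0.002, 0.001]]
```

Request:
arm_command([
  [0,45,-4,-2,0,0,0],
  [0,45,0,0,0,0,0],
  [0,45,0,0,0,0,0],
  [0,40,0,0,0,0,0],
  [0,0,0,0,0,0,0],
])

```text
clock: 3.3
position: [0.5197, -0.3913, 0.2268]
ee_rot: [0.121, 1.573, -0.117]
force: [-0.9, -0.4, 0.0]
width: 0.008
```

```bash
python3 n.py c
python3 - <<'E'
from h import *
o=[]
for c,u in(('top',(260,130,150,130)),('side',(250,80,130,130))):
    d=get_image(c);o.append(cv2.resize(d['frame'][u[1]:u[1]+u[3],u[0]:u[0]+u[2],::-1],(380,380)))
cv2.imwrite('pics/near.png',np.hstack(o))
E
```

```text
3.3 tip [ 0.5187 -0.3907  0.0489] F [-0.9  -0.44  0.02] w 0.008057109163406084 to go tool mm [14.8  4.6  5.8] axis [[-0.006, 0.151, 0.988], [0.003, 0.988, -0.151], [-1.0, 0.002, -0.006]]
```

View pics/near.png

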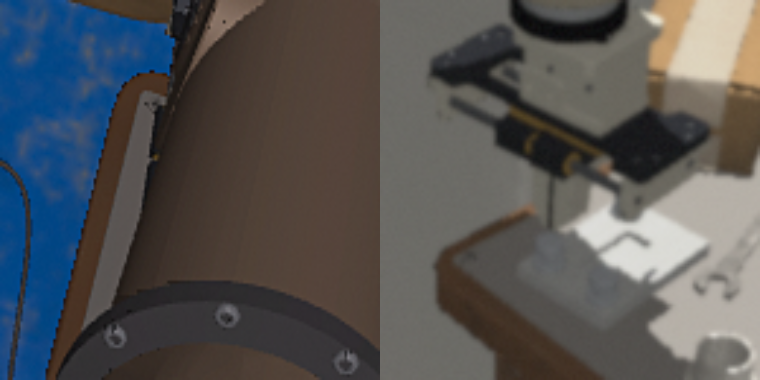

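The side view shows the shut fingertips at about (560,215) in the crop, just above the corner cap at (548,243). The other caps, at (602,285) and (626,195), are clear. The two pose readings disagree by a few mm, so I'll let the arm settle and read again.

Request:
arm_command([
  [0,0,0,0,0,0,0],
  [0,0,0,0,0,0,0],
  [0,0,0,0,0,0,0],
])

```text
clock: 3.78
position: [0.5219, -0.3912, 0.2307]
ee_rot: [0.118, 1.566, -0.119]
force: [0.1, 0.9, -0.6]
width: 0.008
```

```bash
python3 n.py c
python3 - <<'E'
from h import *
p=[]
for i in range(6):
    d=get_image('side');s=arm.observe();p.append(s['position'])
print(np.round(p,4))
w=world(d);m=(w[...,2]>.05)&(w[...,2]<.095)&(np.hypot(w[...,0]-.52,w[...,1]+.39)<.06)
for lo in(.04,.05,.055,.06,.07,.08):
    q=w[(w[...,2]>lo)&(w[...,2]<lo+.01)&(np.hypot(w[...,0]-.52,w[...,1]+.39)<.05)]
    if len(q):print(lo,len(q),q.min(0).round(4),q.max(0).round(4))
E
```

```text
3.775 tip [ 0.5221 -0.3914  0.0527] F [ 0.08  0.93 -0.56] w 0.007842743291831104 to go tool mm [18.7  4.8  2.2] axis [[0.001, 0.15, 0.989], [-0.001, 0.989, -0.15], [-1.0, -0.001, 0.001]]
[[ 0.5218 -0.3912  0.2304]
 [ 0.5217 -0.3912  0.2302]
 [ 0.5217 -0.3911  0.23  ]
 [ 0.5217 -0.3911  0.2299]
 [ 0.5216 -0.3911  0.2298]
 [ 0.5217 -0.3911  0.2297]]
0.05 14 [ 0.5159 -0.3831  0.0518] [ 0.5319 -0.3791  0.0599]
0.055 32 [ 0.5103 -0.3834  0.0553] [ 0.5378 -0.3783  0.0649]
0.06 55 [ 0.5048 -0.3961  0.0605] [ 0.5418 -0.377   0.0697]
0.07 71 [ 0.5027 -0.3983  0.0702] [ 0.5424 -0.3769  0.0799]
0.08 78 [ 0.5033 -0.3974  0.0801] [ 0.5418 -0.3762  0.0896]
```

Request:
arm_command([
  [0,8,3,3,0,0,0],
  [0,6,0,0,0,0,0],
  [0,0,0,0,0,0,0],
  [0,0,0,0,0,0,0],
])

```text
clock: 4.58
position: [0.5251, -0.3887, 0.2156]
ee_rot: [0.119, 1.568, -0.118]
force: [-0.4, -0.5, -0.2]
width: 0.006
```

```bash
python3 n.py c
```

```text
4.575 tip [ 0.525  -0.3887  0.0376] F [-0.38 -0.46 -0.18] w 0.0063385600156992145 to go tool mm [ 3.6  1.6 -0.3] axis [[-0.0, 0.15, 0.989], [0.0, 0.989, -0.15], [-1.0, 0.0, -0.0]]
```

Request:
arm_command([
  [0,3,1,0,0,0,0],
  [0,2,0,0,0,0,0],
  [0,2,0,0,0,0,0],
  [0,0,0,0,0,0,0],
  [0,0,0,0,0,0,0],
])

```text
clock: 5.2
position: [0.5254, -0.3876, 0.2089]
ee_rot: [0.118, 1.567, -0.119]
force: [0.0, 0.7, 3.4]
width: 0.004
```

```bash
python3 n.py c
```

```text
5.2 tip [ 0.5254 -0.3877  0.0309] F [0.01 0.71 3.44] w 0.0035654260644876895 to go tool mm [-3.1  0.6 -0.5] axis [[0.0, 0.15, 0.989], [-0.0, 0.989, -0.15], [-1.0, -0.0, 0.0]]
```

Contact at 3.4 N, with the pin down about 3–5 mm. I'll release it and go to the long-edge pin.

Request:
arm_command([
  [0,-10,0,0,0,0,0],
  [0,-20,0,0,0,0,0],
  [0,-10,-30,0,0,0,0],
  [0,0,-30,0,0,0,0],
  [0,0,-27,-2,0,0,0],
])

```text
clock: 5.82
position: [0.5101, -0.4745, 0.2506]
ee_rot: [0.118, 1.566, -0.119]
force: [0.4, 0.1, -0.0]
width: 0.008
```

Request:
arm_command([
  [0,12,0,0,0,0,0],
  [0,12,0,0,0,0,0],
  [0,0,0,0,0,0,0],
  [0,0,0,0,0,0,0],
])

```text
clock: 6.32
position: [0.5107, -0.4724, 0.2248]
ee_rot: [0.118, 1.568, -0.117]
force: [0.9, 0.1, 0.0]
width: 0.009
```

```bash
python3 n.py l;python3 - <<'E'
from h import *
d,w,n,o=plate('side')
for i in o: print(*i)
E
```

```text
6.325 tip [ 0.5108 -0.4724  0.0468] F [0.86 0.08 0.04] w 0.008662831806963565 to go tool mm [12.8 -1.5 -0.8] axis [[0.0, 0.149, 0.989], [0.0, 0.989, -0.149], [-1.0, 0.0, 0.0]]
64 [334.6 145.6] [ 0.5095 -0.471   0.0342] [ 0.5102 -0.4742  0.0323]
75 [307.5 163.1] [ 0.5252 -0.3854  0.0349] [ 0.5261 -0.3877  0.0328]
80 [325.7 174.2] [ 0.4745 -0.3757  0.0348] [ 0.4749 -0.3785  0.0329]
```

Request:
arm_command([
  [0,8,-1,-1,0,0,0],
  [0,4,0,0,0,0,0],
  [0,2,0,0,0,0,0],
  [0,2,0,0,0,0,0],
  [0,0,0,0,0,0,0],
])

```text
clock: 7.0
position: [0.5088, -0.4742, 0.2087]
ee_rot: [0.119, 1.568, -0.119]
force: [-3.0, -1.2, 4.0]
width: 0.003
```

Request:
arm_command([
  [0,0,0,0,0,0,0],
])

```text
clock: 7.12
position: [0.5089, -0.4742, 0.2089]
ee_rot: [0.119, 1.568, -0.119]
force: [-1.7, 1.0, 2.1]
width: 0.006
```

```bash
python3 n.py l
```

```text
7.125 tip [ 0.5089 -0.4742  0.0309] F [-1.71  1.01  2.08] w 0.0058733266749303355 to go tool mm [-3.1  0.6  0.7] axis [[-0.0, 0.15, 0.989], [-0.0, 0.989, -0.15], [-1.0, -0.0, -0.0]]
```

Request:
arm_command([
  [0,-10,0,0,0,0,0],
  [0,-20,0,0,0,0,0],
  [0,-10,30,-16,0,0,0],
  [0,0,30,-16,0,0,0],
  [0,0,30,-17,0,0,0],
])

```text
clock: 7.75
position: [0.4743, -0.3769, 0.2505]
ee_rot: [0.118, 1.565, -0.119]
force: [-0.0, 0.0, -1.0]
width: 0.007
```

Request:
arm_command([
  [0,12,0,0,0,0,0],
  [0,12,0,0,0,0,0],
  [0,0,0,0,0,0,0],
  [0,0,0,0,0,0,0],
])

```text
clock: 8.25
position: [0.4743, -0.3786, 0.2246]
ee_rot: [0.119, 1.568, -0.119]
force: [-0.2, 0.0, 0.8]
width: 0.008
```

```bash
python3 n.py s;python3 - <<'E'
from h import *
d,w,n,o=plate('side')
for i in o: print(*i)
E
```

```text
8.25 tip [ 0.4742 -0.3786  0.0466] F [-0.21  0.    0.82] w 0.007579930466393001 to go tool mm [12.6  0.5 -0.3] axis [[-0.0, 0.151, 0.989], [-0.0, 0.989, -0.151], [-1.0, -0.0, 0.0]]
76 [307.5 163.1] [ 0.5243 -0.3853  0.0349] [ 0.5259 -0.3866  0.0328]
73 [325.8 174.6] [ 0.4732 -0.3741  0.0353] [ 0.4751 -0.3773  0.0331]
```

Request:
arm_command([
  [0,8,0,0,0,0,0],
  [0,4,0,0,0,0,0],
  [0,2,0,0,0,0,0],
  [0,2,0,0,0,0,0],
  [0,0,0,0,0,0,0],
])

```text
clock: 8.93
position: [0.474, -0.3778, 0.2087]
ee_rot: [0.119, 1.568, -0.119]
force: [-1.7, 1.3, 3.7]
width: 0.006
```

Request:
arm_command([
  [0,0,0,0,0,0,0],
])

```text
clock: 9.05
position: [0.474, -0.3778, 0.2089]
ee_rot: [0.118, 1.568, -0.119]
force: [-2.7, 0.7, 3.3]
width: 0.01
```

```bash
python3 n.py s
```

```text
9.05 tip [ 0.474  -0.3778  0.0309] F [-2.71  0.72  3.31] w 0.010188051412972389 to go tool mm [-3.1 -0.2  0. ] axis [[-0.0, 0.15, 0.989], [-0.0, 0.989, -0.15], [-1.0, -0.0, -0.0]]
```

Pressed about 3 mm at 3.3 N. I'll go straight up, then back towards the start so the top camera can see the plate.

Request:
arm_command([
  [0,-10,0,0,0,0,0],
  [0,-30,0,0,0,0,0],
  [0,-50,0,0,0,0,0],
  [0,-50,0,0,0,0,0],
  [0,-50,0,0,0,0,0],
])

```text
clock: 9.68
position: [0.474, -0.3775, 0.4011]
ee_rot: [0.118, 1.567, -0.118]
force: [0.0, -0.5, 0.5]
width: 0.007
```

Request:
arm_command([
  [0,0,-34,-33,0,0,0],
  [0,0,-34,-33,0,0,0],
  [0,0,-34,-33,0,0,0],
  [0,0,-34,-33,0,0,0],
  [0,0,-34,-33,0,0,0],
])

```text
clock: 10.3
position: [0.2843, -0.5217, 0.3996]
ee_rot: [0.118, 1.567, -0.119]
force: [-0.1, -0.8, -1.0]
width: 0.006
```

Request:
arm_command([
  [0,0,-34,-33,0,0,0],
  [0,0,0,0,0,0,0],
  [0,0,0,0,0,0,0],
])

```text
clock: 10.68
position: [0.2482, -0.5494, 0.3992]
ee_rot: [0.118, 1.567, -0.118]
force: [0.5, 0.8, 0.1]
width: 0.007
```

```bash
python3 n.py s;python3 - <<'E'
from h import *
from cell import pinpoint
for c in('top','side'):
    d,w,n,o=plate(c);print(c)
    for i in o: print(*i)
    print([(r['p'],r['point']) for r in pinpoint(c,'screw_plate')[:2]])
    if c=='top':cv2.imwrite('pics/end.png',d['frame'][:,:,::-1])
E
```

```text
10.675 tip [ 0.2483 -0.5494  0.2212] F [0.55 0.78 0.13] w 0.006734850869881553 to go tool mm [187.4 203.3 197.2] axis [[0.001, 0.15, 0.989], [-0.0, 0.989, -0.15], [-1.0, 0.0, 0.001]]
top
105 [329.4 193.9] [ 0.5245 -0.3868  0.0339] [ 0.5243 -0.3877  0.0336]
104 [375.1 203.2] [ 0.5098 -0.4735  0.0338] [ 0.5094 -0.4735  0.0337]
111 [324.4 220.6] [ 0.4735 -0.3777  0.0337] [ 0.4742 -0.3783  0.0331]
[(0.64, [0.4303, -0.1109, 0.0056])]
side
68 [334.5 145.5] [ 0.5096 -0.4703  0.0348] [ 0.5101 -0.474   0.0332]
75 [307.5 163.1] [ 0.5246 -0.3849  0.0346] [ 0.5259 -0.387   0.0332]
80 [325.7 174.2] [ 0.4738 -0.3758  0.0349] [ 0.4759 -0.3779  0.0328]
[]
```

View pics/end.png

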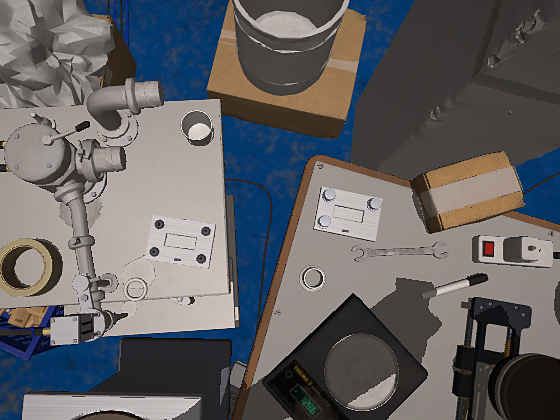

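The final picture shows both plates where they started, with the pins at (329,194), (375,203) and (324,221), all up. The gripper is clear of everything.

```bash
python3 -c "
from cell import arm
print(arm.sign_off())"
```

```text
the job is handed in; nothing more can be done
None
```

I pressed the three pins on the pin plate (on the table to the right) in the order asked: corner, long edge, short edge. I used the closed fingertips and let each pin spring back, and handed the job in at about 10.7 s of the 51 s allowed.

- **Presses:** each pin went down about 3 mm by the measured tip height. The readings were roughly 3.4 N on the corner pin, 2–4 N on the long-edge pin and 3.5 N on the short-edge pin. They are noisy by about 1 N, and sideways readings reached about 3 N on the last two pins. The spring figures for 3.4 N would give nearer 5 mm, still short of the 8 mm stop.
- **Pin plate:** in both cameras all three caps are back at about 34 mm. Their positions are within about 1 mm of the start, so the plate did not shift.
- **Screw plate:** it looks unmoved in the top picture. The network's estimate is 3 mm sideways and 7 mm in height from its first one, with low confidence. It did not find the plate in the last side picture. The arm never went near it.
- **Hand-off:** the gripper ended about 220 mm above the table, touching nothing.

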